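# Draw out the press lever and close the sample cup

### The job

Bring the lever of the cup press to its working length: squeeze in the two spring buttons of its telescopic handle and draw the handle out until both buttons click out through the next pair of holes; stop pulling as soon as they do, so as not to strain the buttons. Then press the lever all the way down so that the collar is pushed fully home on the sample cup, and let go, leaving the things on the bench where they are.

Things in the scene. Friction and masses are not known exactly. Their poses are not given: they have to be found in the camera images.
- press: Grey bench lever press, bolted down: base 190 x 100 mm, 210 mm high. Origin: centre of the base's underside. -x is its front, where the lever points, +y the side nearer the robot, +z up. The lever's pivot pin (along y) is at x = +65, z = 185 mm; the ram comes down at x = -5 mm over a white 41 mm sample cup in its nest.
- lever: The lever: dark root bar, then a 19.5 mm square steel tube that carries the spring buttons. Origin on the pivot pin; -x runs outward along the lever to the grip end, +y level to the robot's side, z square to both. It starts raised 0.23 to 0.35 rad above level and stays at any angle by friction.
- lever_swing (a joint): Swing of the lever, rad: 0 is raised 0.35 rad above level, grows as it goes down; 0.45 (0.10 rad below level) is the bottom stop. Pressing it down at the grip of the drawn-out handle takes about 6 to 15 N.
- handle: Square aluminium tube, 24 x 24 mm outside, 1.6 mm walls, sliding on the lever's steel tube. Origin on its axis midway between its first pair of holes (near and far side), where the buttons stick out at the start. Axes as the lever's. The tube runs from x = +94 mm (mouth) to -119 mm; a second pair of 11 mm holes lies 45 to 85 mm nearer the mouth, not at the same place on every start.
- grip_top (a point): Middle of the upper face of the black ribbed rubber grip on the handle's outer end: 88 mm outward of the handle's origin and 14 mm above the tube's axis. The grip is 78 mm long and 27 mm square; the place to press the lever down.
- handle_slide (a joint): How far the handle is drawn out, m: 0 (give or take 1 mm) is short; grows outward. The second holes come somewhere between 0.045 and 0.085. Starting it with the buttons held flush takes 8 to 15 N over the first 6 mm; then the buttons run under the wall with no more squeezing and it slides with about 3 N. Where they click out it stops dead, locked both ways within about 1 mm.
- button_near: Spring button on the robot's side: domed steel pin, 9 mm thick, fixed along the lever 202 mm from the pivot. Origin: crown of its dome, 16 mm from the tube's axis, 4 mm proud of the handle when out. Two flat pads closed level across the tube over both crowns (32 mm) press both flush, which is enough; pads held there move with the handle and do not cover the second holes.
- button_far: The same on the side away from the robot.
- button_near_in (a joint): How far the near button is pushed in, m: 0 is out, 0.0042 is flush with the handle's side, 0.0055 is under the tube's wall. Spring: 1.3 N at 0, 2.8 N flush. It stays near 0.0055 while under the wall and goes back to 0 when it clicks out through a hole.
- button_far_in (a joint): The same for the far button.
- collar_down (a joint): How far the white collar ring (41 mm outside, 9 mm high, round the sample cup in the press) has been pushed down, m: 0 is waiting, 0.006 is home on the cup's flange. The ram reaches it in the last part of the lever's stroke and pushes it home as the lever meets its bottom stop.
- vial: Bystander: small glass vial with a black cap, 24 x 24 x 50 mm. Origin: centre of its underside.
- cup_strip: Bystander: white strip of four small cups, 25 x 96 x 11 mm, flat on the bench. Origin: centre of its underside.
- steel_ring: Bystander: steel ring, 51 x 51 x 13 mm, flat on the bench. Origin: centre of its underside.

How it is judged (in metres and radians):
On the way, in this order (a step that is already met when the one before it is completed fails the run):
1. both buttons are squeezed in and the handle has left its first pair of holes (value of joint each of button_near_in, button_far_in above 0.0045 m and value of joint handle_slide above 0.01 m), for 0.05 s.
2. both buttons have clicked out through the next pair of holes (value of joint each of button_near_in, button_far_in below 0.0015 m and value of joint handle_slide above 0.04 m), for 0.2 s.
3. the collar is pushed home on the cup (value of joint collar_down above 0.005 m), for 0.1 s.
At the end, for the whole second after the job is handed in: The handle is drawn out by more than 40 mm with both buttons out (within 1.5 mm) through the second pair of holes; the lever is down (over 0.40 of 0.45 rad) and still, and the collar is pushed down by at least 5 of its 6 mm (all of step 2 and value of joint collar_down above 0.005 m and value of joint lever_swing above 0.4 rad and linear speed of handle below 0.02 m/s); the robot touches nothing.
It fails at once if a spring button is strained: the tube is forced with more than 10 N against a button that stands out in its hole ((contact force between handle and button_near above 10 N and value of joint button_near_in below 0.001 m) or (contact force between handle and button_far above 10 N and value of joint button_far_in below 0.001 m)).
It fails at once if the vial is moved by more than 15 mm (distance of vial from where it was at the start of the episode above 0.015 m).
It fails at once if the cup strip is moved by more than 15 mm (distance of cup_strip from where it was at the start of the episode above 0.015 m).
It fails at once if the steel ring is moved by more than 15 mm (distance of steel_ring from where it was at the start of the episode above 0.015 m).
It also fails if it takes over 48 s, if anything falls off the work surface, if the arm or the gripper's body presses on something with over 40 N, if the wrist force passes 120 N, or if a joint passes its speed limit or range.

### The arm

A 7-joint arm with a two-finger parallel gripper is mounted at the origin on a cart in front of the work surface, level with it; the furniture and walls round the work are solid. World frame = base frame: x ahead of the robot, y to its left, z up, the work surface at z = 0. Lengths are in mm, angles in rad, forces in N, time in s.
With the tool pointing down it reaches from about 425 to 800 mm from the base axis. Payload 8.3 kg.
Tool frame: the origin (TCP) lies at the very end of the fingers, on their centre line; the grasp point (between the pads) lies 19 mm behind it; z points along the fingers, y is the direction in which the jaws open and shut (so a half turn about z gives the same grasp; the last joint's range is limited). The gripper opens to 85 mm and grips with 20 to 120 N. Pads are 22 mm wide; open, the fingers measure 114 mm over their backs; the gripper's body (76 mm by 85 mm) begins 54 mm behind the grasp point. The pads swing forward as they close: fully open they stand 13 mm farther back than shut.
Start: joints at [-1.339, 0.383, 0.016, 1.37, -0.006, 1.388, -0.046], TCP at [181.541, 598.035, 231.279] pointing down, gripper open.
Joint ranges: [-2.95, 2.95], [-0.25, 2.06], [-1.52, 1.56], [0.18, 2.33], [-1.44, 4.58], [0.02, 2.06], [-3.01, 3.01]. Speed limits (rad/s): [2.39, 2.39, 3.01, 3.01, 3.14, 3.14, 3.14].

### API

Orientations are given as a rotation vector (axis times angle).
In Python, from station import * gives the robot as it stands.
- The arm moves only by the tool play_rows, never from a script. Its argument "plan" is text: rows parted by semicolons, each of 5 numbers parted by spaces: the shift along the tool's x, y, z in m, then the turn about the tool's z in rad, then the finger opening in m, from 0 to 0.0854. In form: x y z turn fingers; .... A call has 1 to 8 rows; each row shifts and turns the commanded pose from where the row before left it, along the tool's axes as they then stand; what a row does not reach is not made up. A row lasts 1/12 s, in which the tool goes at most 41.7 mm and 7.16 degrees, less where a joint would pass 70% of its speed; a pose out of reach is approached as far as the arm can. A call with a gripper value outside its range is refused whole. The fingers move at their own pace and stop on an object; the grip force is fixed at half the most. Time passes only in rows, so rows that do not move let the fingers close. It gives the time, the measured TCP pose, the force and the opening at its end, in the units of the state.
- observe(): the state, without advancing time (a new reading comes with each control period).
- read_camera(name): name is "scene" or "top" or "wrist"; returns a dict with "img" (400x640x3 uint8, blue, green, red), "z_map" (400x640 float32, mm along the optical axis (not along the pixel's ray), 0 where there is no reading), "mtx" (3x3 intrinsics, pixels), "rvec" (rotation vector, rad) and "tvec" (3), from world to camera coordinates, as OpenCV has them; the wrist camera has in their place "T_tool_cam" (4x4, takes a point from camera to tool coordinates, whose origin is the TCP and whose axes are the flange's). Camera axes: x right, y down, z forward; pixel columns grow to the right and rows downward; lengths in mm; the calibration is good to about 2 mm. A picture is of the moment at which its call begins: read the wrist's pose just before it.
- close_job(): hands the job in, once; it reports no verdict.
The state is a dict: "time": time; "joints": joint angles; "dq": joint speeds; "joint_torque": joint torques, N m; "position": TCP position; "eef_rot": TCP orientation; "wrist_force": force on the tool from outside, world axes, zero at the start; "wrist_torque": the same for the moment, N m; "gripper_width": finger opening in mm.
Only numpy, scipy, OpenCV 4.12 (cv2) and the standard library are available. Lean on these libraries where they do the work, as an engineer would, in place of code of your own. Each camera call takes 0.05 s, during which the arm holds its last target.

## Working session

There is one attempt and no reset: what is moved stays moved. The work goes in short steps, Python scripts to look and compute and a tool call to move; the robot and the scene stay as the last step left them, time stands still between calls to the robot, and variables do not carry over. Pictures are saved under pics/ and viewed, and the job is handed in when it is done.

Besides the shell and the picture viewer there is one more tool, called after "Call:" as name(argument=value, ...) on one line, values as JSON. play_rows: Moves the arm, as the interface text tells. Its arguments: {"type":"object","properties":{"plan":{"type":"string"}},"required":["plan"]}

```bash
mkdir -p pics; ls
python3 - <<'E'
from station import *
import cv2,numpy as np
s=observe();print(s)
for n in ["scene","top","wrist"]:
    c=read_camera(n);cv2.imwrite(f"pics/{n}0.png",c["img"]);np.savez(f"pics/{n}0.npz",**c)
    print(n,c["mtx"].tolist(),[ (k,np.round(c[k],3).tolist()) for k in c if k in("rvec","tvec","T_tool_cam")])
E
```

```text
pics
{'time': 0.0, 'joints': array([-1.33890585,  0.38422905,  0.01639435,  1.37115549, -0.00631434,
        1.38816481, -0.04648359]), 'dq': array([-1.18182298e-04,  3.86791967e-04,  1.18399860e-03,  6.37309461e-05,
        2.74780536e-04,  1.79483029e-03,  5.38982983e-04]), 'joint_torque': array([ 2.42694950e-04, -6.27608943e+01,  8.44406951e-01, -3.71817648e+01,
        1.66230270e-02,  1.45112895e-02,  3.01693535e-05]), 'position': array([181.41647004, 597.57884871, 230.28407058]), 'eef_rot': array([-4.61252371e-01, -3.10728944e+00,  2.96940337e-03]), 'wrist_force': array([0.02401323, 0.22301004, 0.25146065]), 'wrist_torque': array([-0.05800301, -0.06460316, -0.01675332]), 'gripper_width': 85.8097824875226}
scene [[491.4882847638993, 0.0, 307.33780301937327], [0.0, 491.4882847638993, 198.98172496224802], [0.0, 0.0, 1.0]] [('rvec', [1.934, -0.859, 0.486]), ('tvec', [-280.888, 363.612, 730.414])]
top [[461.3064103051934, 0.0, 323.7771023349499], [0.0, 461.3064103051934, 200.78197823044744], [0.0, 0.0, 1.0]] [('rvec', [2.147, -2.187, 0.075]), ('tvec', [45.464, 514.632, 1041.159])]
wrist [[325.8992011753754, 0.0, 321.42455005633593], [0.0, 325.8992011753754, 200.01977821311445], [0.0, 0.0, 1.0]] [('T_tool_cam', [[0.0, -0.945, -0.327, 85.132], [1.0, 0.001, -0.0, -0.451], [0.001, -0.327, 0.945, -142.912], [0.0, 0.0, 0.0, 1.0]])]
```

View pics/scene0.png

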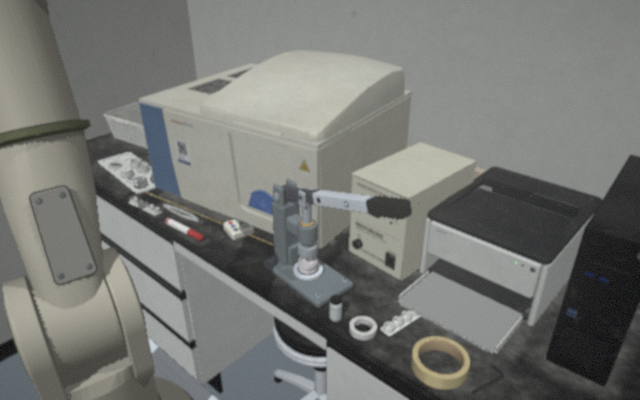

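View pics/top0.png

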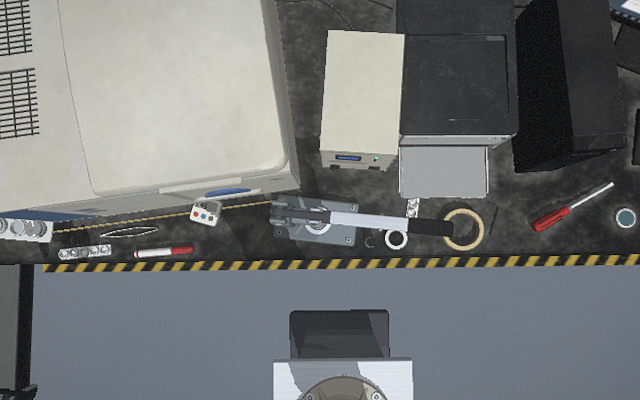

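View pics/wrist0.png

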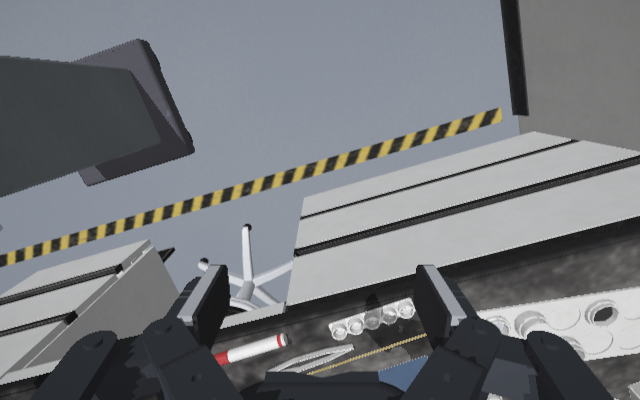

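```bash
cat > h.py <<'E'
import cv2,numpy as np
def load(n): return dict(np.load(f"pics/{n}.npz"))
def Rt(c,s=None):
    if "rvec" in c:
        R=cv2.Rodrigues(np.float64(c["rvec"]))[0];return R,np.float64(c["tvec"]).reshape(3)
    # wrist: s = state position/rot
    T=np.eye(4);T[:3,:3]=cv2.Rodrigues(np.float64(s["eef_rot"]))[0];T[:3,3]=s["position"]
    M=np.linalg.inv(T@c["T_tool_cam"]);return M[:3,:3],M[:3,3]
def cloud(c,s=None):
    R,t=Rt(c,s);z=c["z_map"].astype(float);v,u=np.mgrid[:400,:640]
    K=c["mtx"];P=np.stack([(u-K[0,2])/K[0,0]*z,(v-K[1,2])/K[1,1]*z,z],-1)
    W=(P-t)@R;W[z<=0]=np.nan;return W
def proj(c,X,s=None):
    R,t=Rt(c,s);p=(R@np.atleast_2d(X).T).T+t;q=(c["mtx"]@p.T).T;return q[:,:2]/q[:,2:]
def ray(c,u,v,s=None):
    R,t=Rt(c,s);K=c["mtx"];d=R.T@np.array([(u-K[0,2])/K[0,0],(v-K[1,2])/K[1,1],1]);return -R.T@t,d/np.linalg.norm(d)
def tri(rs):
    A=np.zeros((3,3));b=np.zeros(3)
    for o,d in rs:
        P=np.eye(3)-np.outer(d,d);A+=P;b+=P@o
    x=np.linalg.solve(A,b);return x,[np.linalg.norm((np.eye(3)-np.outer(d,d))@(x-o)) for o,d in rs]
E
python3 - <<'E'
from h import *
t=load("top0");W=cloud(t)
for u,v in [(340,380),(290,212),(330,220),(350,222),(370,222),(390,223),(400,224),(407,225),(415,226),(430,227),(450,228),(395,239),(413,207),(371,240),(463,230),(290,245),(350,240),(280,265),(280,255),(440,170),(300,150),(500,265)]:
    print(u,v,np.round(W[v,u]))
s=load("scene0");S=cloud(s)
for u,v in [(320,197),(330,200),(350,204),(362,206),(375,200),(405,205),(336,310),(362,327),(400,322)]:
    print("s",u,v,np.round(S[v,u]))
for n in("top0","scene0"):
    c=load(n)["img"]
    r=c[170:280,250:500] if n=="top0" else c[160:370,250:460]
    r=cv2.resize(r,None,fx=3.2 if n=="top0" else 2.8,fy=3.2 if n=="top0" else 2.8,interpolation=cv2.INTER_CUBIC);cv2.imwrite(f"pics/{n}_z.png",r)
E
```

```text
340 380 [111.   7.  14.]
290 212 [479.  97. 206.]
330 220 [461.  21. 228.]
350 222 [456. -15. 239.]
370 222 [455. -51. 251.]
390 223 [452. -85. 262.]
400 224 [ 450. -102.  266.]
407 225 [ 448. -114.  270.]
415 226 [ 446. -126.  278.]
430 227 [ 443. -151.  284.]
450 228 [ 441. -183.  293.]
395 239 [ 425. -128.    2.]
413 207 [ 498. -171.    8.]
371 240 [423. -68.  53.]
463 230 [ 443. -288.   -3.]
290 245 [415. 117.  -1.]
350 240 [424. -22.  27.]
280 265 [ 335.  222. -706.]
280 255 [392. 141.   0.]
440 170 [ 583. -235.   16.]
300 150 [641.  91.  -3.]
500 265 [ 321. -620. -707.]
s 320 197 [452.  -2. 231.]
s 330 200 [448. -30. 237.]
s 350 204 [441. -80. 250.]
s 362 206 [ 440. -106.  257.]
s 375 200 [ 437. -134.  280.]
s 405 205 [ 438. -189.  291.]
s 336 310 [411. -78.  31.]
s 362 327 [ 433. -124.    3.]
s 400 322 [ 482. -176.   13.]
```

View pics/top0_z.png

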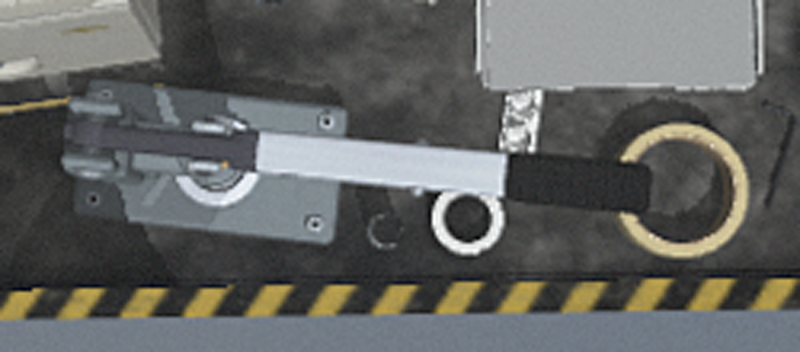

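View pics/scene0_z.png

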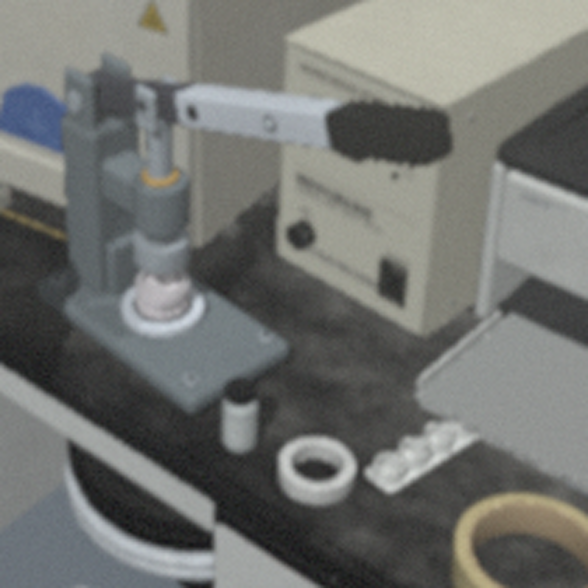

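Run:
```python
from h import *
t=load("top0");W=cloud(t);s=load("scene0");S=cloud(s)
for u,v in [(10,230),(10,200),(60,200),(100,190),(150,205),(150,190),(200,185),(250,180),(290,170),(295,190),(210,210),(230,190),(200,100),(350,140),(330,165)]: print(u,v,np.round(W[v,u]))
P=np.concatenate([W.reshape(-1,3),S.reshape(-1,3)]);P=P[~np.isnan(P[:,0])]
for y0 in range(-300,700,50):
  m=(P[:,1]>y0)&(P[:,1]<y0+50)&(P[:,2]>60)&(P[:,0]>150)
  q=P[m]
  if len(q): print(y0,np.round(np.percentile(q[:,0],[0.5,5,50])),"z",np.round(np.percentile(q[:,2],[50,99])))
# handle top face fit: bright pixels
def fit(W,img,zmin):
  m=(W[...,1]<30)&(W[...,1]>-115)&(W[...,2]>200)&(W[...,0]<490)&(W[...,0]>400)
  return m
for nm,c,C in(("top",t,W),("scene",s,S)):
  m=fit(C,c["img"],0);q=C[m];print(nm,len(q))
  for y0 in range(-120,30,15):
    k=q[(q[:,1]>y0)&(q[:,1]<y0+15)]
    if len(k): print(y0,"n",len(k),"x",np.round([k[:,0].min(),k[:,0].mean(),k[:,0].max()],1),"y",np.round(k[:,1].mean(),1),"z",np.round([np.median(k[:,2]),k[:,2].min(),k[:,2].max()],1))
```

```text
10 230 [462. 773.  14.]
10 200 [505. 588. 279.]
60 200 [503. 497. 281.]
100 190 [517. 415. 302.]
150 205 [508. 414.  87.]
150 190 [518. 340. 275.]
200 185 [524. 248. 284.]
250 180 [544. 177. 188.]
290 170 [550.  91. 271.]
295 190 [544. 104.  -1.]
210 210 [499. 301.  17.]
230 190 [534. 232. 117.]
200 100 [662. 236. 330.]
350 140 [614. -20. 213.]
330 165 [593.  20.  56.]
-300 [630. 633. 870.] z [164. 524.]
-250 [632. 633. 865.] z [164. 521.]
-200 [428. 438. 842.] z [170. 516.]
-150 [433. 447. 766.] z [206. 511.]
-100 [441. 454. 746.] z [214. 508.]
-50 [448. 462. 745.] z [214. 504.]
0 [452. 458. 716.] z [213. 502.]
50 [452. 462. 609.] z [222. 498.]
100 [456. 464. 713.] z [291. 480.]
150 [530. 539. 700.] z [331. 485.]
200 [524. 532. 668.] z [332. 480.]
250 [518. 527. 658.] z [331. 475.]
300 [514. 517. 643.] z [330. 471.]
350 [508. 511. 642.] z [335. 467.]
400 [502. 505. 659.] z [339. 464.]
450 [494. 497. 560.] z [278. 466.]
500 [172. 491. 628.] z [278. 456.]
550 [177. 487. 638.] z [276. 450.]
600 [479. 481. 662.] z [274. 455.]
650 [477. 479. 877.] z [282. 459.]
top 1137
-120 n 83 x [438.
[... 517 characters left out ...]
 [232.4 217.9 237.9]
15 n 107 x [455.6 467.5 480.4] y 22.3 z [227.3 207.7 233.3]
scene 948
-120 n 77 x [436.4 442.3 461.1] y -109.8 z [265.3 248.2 272.8]
-105 n 112 x [437.6 443.5 460.2] y -97.7 z [260.4 241.8 269.7]
-90 n 109 x [439.1 446.2 465.7] y -82.9 z [257.3 238.6 265.2]
-75 n 107 x [440.1 447.9 466.2] y -67.9 z [251.8 233.1 260.3]
-60 n 98 x [444.1 449.5 468.8] y -52.5 z [245.8 229.9 255.9]
-45 n 100 x [446.  451.9 469.8] y -37.5 z [242.9 224.8 251.5]
-30 n 91 x [448.  454.2 473.2] y -22.3 z [237.9 218.8 246.9]
-15 n 87 x [449.9 455.8 474.9] y -7.3 z [232.6 214.5 242.1]
0 n 85 x [451.9 457.6 475. ] y 7.5 z [227.5 209.3 236.8]
15 n 82 x [454.2 460.4 479.2] y 23.0 z [223.4 203.7 231.8]
```

Call:
play_rows(plan="0 -0.031 -0.026 0 0.0854; 0 -0.031 -0.026 0 0.0854; 0 -0.031 -0.026 0 0.0854; 0 -0.031 -0.026 0 0.0854; 0 -0.031 -0.026 0 0.0854; 0 0 0 0 0.0854")

```text
time: 0.65
position: [135.9, 447.6, 368.2]
eef_rot: [0.461, 3.107, 0.015]
wrist_force: [-0.3, 1.8, 2.0]
gripper_width: 85.3
```

Call:
play_rows(plan="-0.041 -0.0018 0 0.0878 0.0854; -0.041 -0.0018 0 0.0878 0.0854; -0.041 -0.0018 0 0.0878 0.0854; -0.041 -0.0018 0 0.0878 0.0854; -0.041 -0.0018 0 0.0878 0.0854; -0.041 -0.0018 0 0.0878 0.0854; -0.041 -0.0018 0 0.0878 0.0854; -0.041 -0.0018 0 0.0878 0.0854")

```text
time: 1.32
position: [394.6, 254.4, 360.9]
eef_rot: [-1.508, -2.756, 0.001]
wrist_force: [0.1, 0.4, 0.2]
gripper_width: 85.5
```

Call:
play_rows(plan="-0.041 -0.0018 0 0.0878 0.0854; -0.041 -0.0018 0 0.0878 0.0854; -0.041 -0.0018 0 0.0878 0.0854; -0.041 -0.0018 0 0.0878 0.0854; -0.041 -0.0018 0 0.0878 0.0854; -0.041 -0.0018 0 0.0878 0.0854; -0.041 -0.0018 0 0.0878 0.0854; -0.041 -0.0018 0 0.0878 0.0854")

```text
time: 1.98
position: [464.2, -59.7, 361.0]
eef_rot: [2.364, 2.069, -0.001]
wrist_force: [0.1, -0.4, -0.2]
gripper_width: 85.5
```

Call:
play_rows(plan="0 0 0 0 0.0854; 0 0 0 0 0.0854")

```text
time: 2.15
position: [463.9, -60.7, 361.5]
eef_rot: [-2.366, -2.067, -0.001]
wrist_force: [0.5, 1.4, 0.2]
gripper_width: 85.6
```

```bash
cat > snap.py <<'E'
import sys;from station import *;from h import *
n=sys.argv[1]
for cam in sys.argv[2].split(","):
    s=observe();c=read_camera(cam);c["position"]=s["position"];c["eef_rot"]=s["eef_rot"]
    np.savez(f"pics/{cam}{n}.npz",**c);cv2.imwrite(f"pics/{cam}{n}.png",c["img"])
s=observe();print(s["time"],s["position"].round(2),s["eef_rot"].round(4),s["wrist_force"].round(2),s["gripper_width"],s["joints"].round(3))
E
python3 snap.py 1 wrist
```

```text
2.2 [464.23 -58.26 361.26] [-2.3609e+00 -2.0719e+00 -6.0000e-04] [0.62 0.32 0.27] 85.33450961624993 [-0.645 -0.017  0.7    1.555  0.01   1.6   -0.075]
```

View pics/wrist1.png

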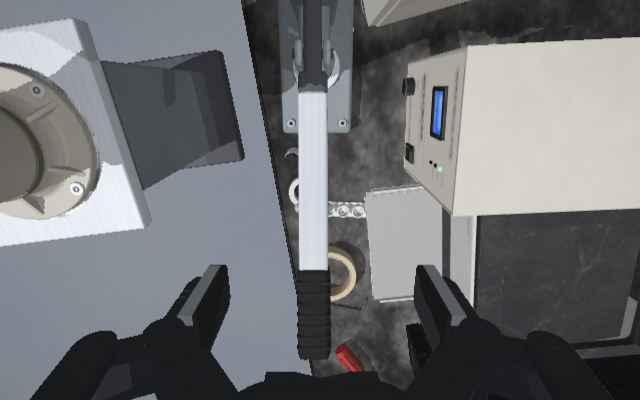

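```bash
python3 snap.py 2 wrist; python3 snap.py 3 wrist
python3 - <<'E'
from h import *
for n in (1,2,3):
  c=load(f"wrist{n}");W=cloud(c,c);img=c["img"]
  print(c["position"].round(2),c["eef_rot"].round(4))
  xs=[];
  for v in range(100,262,20):
    row=img[v].astype(int).min(1); z=c["z_map"][v]
    m=(W[v,:,2]>215)&(W[v,:,2]<300)&(np.arange(640)>270)&(np.arange(640)<360)
    u=np.where(m)[0]
    k=W[v,u];print(v,u.min(),u.max(),k.mean(0).round(1),k[:,0].min().round(1),k[:,0].max().round(1))
img=load("wrist1")["img"]
cv2.imwrite("pics/wz.png",cv2.resize(img[70:300,260:370],None,fx=2.6,fy=2.6,interpolation=cv2.INTER_CUBIC))
E
```

```text
2.25 [464.38 -56.93 361.1 ] [-2.3579e+00 -2.0752e+00  1.0000e-04] [ 0.94 -0.05  0.07] 85.20636003321243 [-0.646 -0.017  0.699  1.555  0.01   1.6   -0.075]
2.3 [464.48 -56.25 361.02] [-2.3564e+00 -2.0769e+00  6.0000e-04] [0.62 0.38 0.97] 85.48499845545605 [-0.647 -0.016  0.698  1.555  0.01   1.6   -0.075]
[463.89 -60.72 361.53] [-2.3662e+00 -2.0666e+00 -1.1000e-03]
100 298 327 [466.   14.  230.4] 454.3 477.6
120 298 327 [463.9  -1.1 235.4] 452.1 475.5
140 298 327 [461.9 -16.3 239.9] 450.1 473.5
160 299 327 [460.2 -31.6 244.9] 448.9 471.4
180 299 327 [458.1 -46.9 249.4] 446.9 469.3
200 299 327 [456.  -62.2 254.5] 444.8 467.3
220 299 327 [453.9 -77.6 259.3] 442.7 465.2
240 299 327 [451.8 -93.2 263.8] 440.2 463.1
260 299 327 [ 449.7 -108.6  268.9] 438.1 461.0
[464.23 -58.26 361.26] [-2.3609e+00 -2.0719e+00 -6.0000e-04]
100 299 327 [466.   16.4 229.9] 455.1 477.5
120 299 327 [464.6   1.2 234.7] 453.0 475.5
140 299 327 [462.1 -13.9 239.4] 451.1 473.5
160 299 327 [460.3 -29.2 244.1] 448.9 471.5
180 299 327 [458.3 -44.6 248.9] 446.9 469.6
200 299 327 [456.3 -60.  253.7] 445.0 467.5
220 299 327 [454.2 -75.4 258.5] 442.9 465.5
240 299 327 [452.1 -90.9 263.3] 440.8 463.5
260 299 327 [ 450.2 -106.5  268.3] 438.5 461.5
[464.38 -56.93 361.1 ] [-2.3579e+00 -2.0752e+00  1.0000e-04]
100 299 328 [466.6  17.6 229.5] 454.8 478.2
120 299 328 [464.6   2.5 234. ] 453.0 476.3
140 299 327 [462.6 -12.7 238.9] 450.9 473.5
160 299 327 [460.3 -28.  243.7] 448.9 471.6
180 299 327 [458.3 -43.4 248.4] 447.0 469.6
200 299 327 [456.4 -58.8 253.2] 444.9 467.6
220 299 327 [454.4 -74.1 258.3] 443.1 465.7
240 299 327 [452.4 -89.7 263. ] 441.0 463.7
260 299 327 [ 450.4 -105.4  267.6] 439.0 461.7
```

View pics/wz.png

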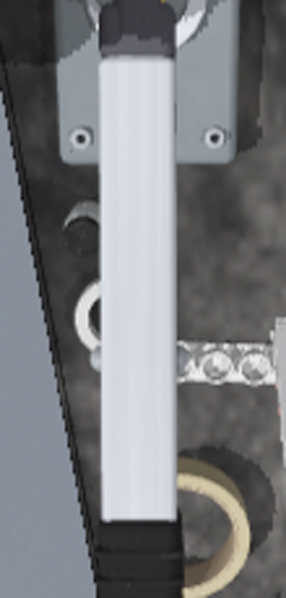

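```bash
python3 snap.py 4 wrist,scene
python3 - <<'E'
from h import *
a=load("wrist4")["img"][180:240,285:345];b=load("scene0")["img"][180:225,295:385]
cv2.imwrite("pics/a.png",cv2.resize(a,None,fx=9,fy=9,interpolation=cv2.INTER_CUBIC))
cv2.imwrite("pics/b.png",cv2.resize(b,None,fx=8,fy=8,interpolation=cv2.INTER_CUBIC))
E
```

```text
2.4 [464.55 -56.09 361.02] [-2.3561e+00 -2.0776e+00  1.0000e-03] [ 0.02  0.7  -0.26] 85.66071232082507 [-0.647 -0.016  0.698  1.555  0.011  1.6   -0.075]
```

View pics/a.png

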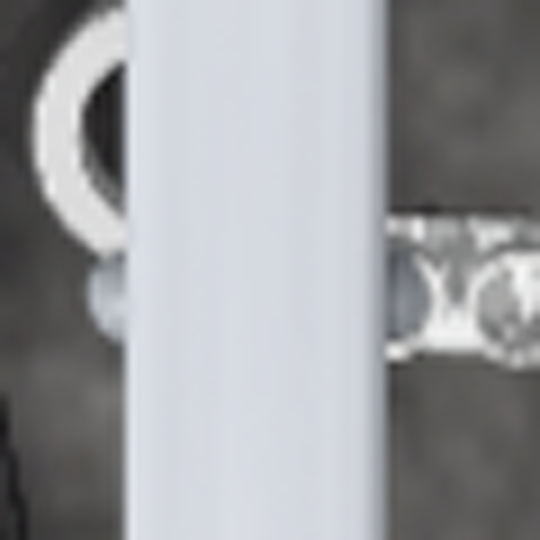

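View pics/b.png

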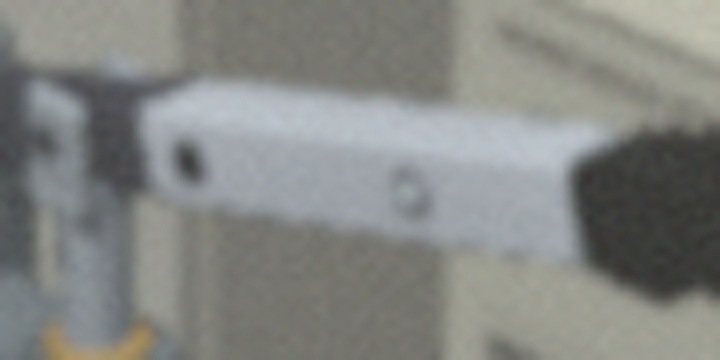

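Run:
```python
from h import *
def line(k):
  m=k.mean(0);return m,np.linalg.svd(k-m)[2][0]
def report(name,C,mask):
  W=C.copy();k=W[mask]
  m,d=line(k); d*=-np.sign(d[1]); print(name,len(k),m.round(1),d.round(4),"yaw",np.degrees(np.arctan2(d[1],d[0])).round(2),"pitch",np.arcsin(d[2]).round(4)); return m,d
c=load("wrist4");W=cloud(c,c)
mk=np.zeros((400,640),bool);mk[110:255,301:326]=1
m,d=report("wrist",W,mk)
t=load("top0");T=cloud(t)
mt=(T[...,1]<25)&(T[...,1]>-110)&(T[...,2]>0)
# top-face: within plane
pl=lambda P:(P-m)@np.cross(d,np.cross([0,0,1],d)/np.linalg.norm(np.cross([0,0,1],d)))
report("top",T,mt&(abs(pl(T))<6)&(T[...,0]<500))
lat=np.cross([0,0,1],d);lat/=np.linalg.norm(lat);up=np.cross(d,lat);
print("lat",lat.round(3),"up",up.round(3))
ax=m-12*up
def at(o,dr,n,p): return o+dr*(((p-o)@n)/(dr@n))
# rays onto plane containing axis & lat (normal up)
B=[]
for u in (294.6,333.0):
  X=at(*ray(c,u,212.9,c),up,ax);print("button wrist",X.round(1),"along",((X-ax)@d).round(2),"lat",((X-ax)@lat).round(2));B.append(X)
s=load("scene0")
ns=-1 if lat[0]>0 else 1
h=at(*ray(s,318.1,199.5),lat,ax+ns*12*lat);b=at(*ray(s,345.8,203.5),lat,ax+ns*15*lat)
b12=at(*ray(s,345.8,203.5),lat,ax+ns*12*lat)
for nme,X in(("hole",h),("btn",b),("btn12",b12)): print(nme,X.round(1),"along",((X-ax)@d).round(2),"up",((X-ax)@up).round(2))
for v,u in ((381,214),(380.6,229)): 
  X=at(*ray(t,v,u),up,ax);print("top",X.round(1),((X-ax)@d).round(2),((X-ax)@lat).round(2))
# triangulate near button from wrist+scene+top
print(tri([ray(c,294.8,212.9,c),ray(s,345.8,203.5),ray(t,380.6,229)]))
```

```text
Traceback (most recent call last):
numpy.linalg.LinAlgError: SVD did not converge
```

```bash
cat > m.py <<'E'
from h import *
def line(k):
  k=k[~np.isnan(k[:,0])]
  m=k.mean(0);return m,np.linalg.svd(k-m,full_matrices=False)[2][0]
def report(name,C,mask):
  W=C.copy();k=W[mask]
  m,d=line(k); d*=-np.sign(d[1]); print(name,len(k),m.round(1),d.round(4),"yaw",np.degrees(np.arctan2(d[1],d[0])).round(2),"pitch",np.arcsin(d[2]).round(4)); return m,d
c=load("wrist4");W=cloud(c,c)
mk=np.zeros((400,640),bool);mk[110:255,301:326]=1
m,d=report("wrist",W,mk)
t=load("top0");T=cloud(t)
mt=(T[...,1]<25)&(T[...,1]>-110)&(T[...,2]>0)
lat=np.cross([0,0,1],d);lat/=np.linalg.norm(lat);up=np.cross(d,lat);
if __name__=="__main__":
  report("top",T,mt&(abs((T-m)@up)<6)&(T[...,0]<500))
  print("lat",lat.round(3),"up",up.round(3))
  ax=m-12*up
  def at(o,dr,n,p): return o+dr*(((p-o)@n)/(dr@n))
  for u in (294.6,333.0):
    X=at(*ray(c,u,212.9,c),up,ax);print("button wrist",X.round(1),"along",((X-ax)@d).round(2),"lat",((X-ax)@lat).round(2))
  s=load("scene0")
  ns=-1 if lat[0]>0 else 1
  h=at(*ray(s,318.1,199.5),lat,ax+ns*12*lat);b=at(*ray(s,345.8,203.5),lat,ax+ns*15*lat)
  for nme,X in(("hole",h),("btn",b)): print(nme,X.round(1),"along",((X-ax)@d).round(2),"up",((X-ax)@up).round(2))
  for v,u in ((381,214),(380.6,229)): 
    X=at(*ray(t,v,u),up,ax);print("top",X.round(1),((X-ax)@d).round(2),((X-ax)@lat).round(2))
  print(tri([ray(c,294.8,212.9,c),ray(s,345.8,203.5),ray(t,380.6,229)]))
E
python3 m.py
```

```text
wrist 3625 [458.2 -44.3 248.9] [-0.1199 -0.9479  0.2951] yaw -97.21 pitch 0.2996
top 1018 [459.1 -44.3 248.5] [-0.131  -0.9463  0.2955] yaw -97.88 pitch 0.2999
lat [ 0.992 -0.126  0.   ] up [0.037 0.293 0.955]
button wrist [438.7 -70.4 245.1] along 25.95 lat -16.01
button wrist [471.2 -74.5 245.1] along 25.92 lat 16.72
hole [452.    2.4 224.5] along -50.82 up 2.14
btn [439.5 -72.4 249.3] along 29.0 up 3.49
top [469.7 -71.5 244.2] 23.03 14.86
top [442.5 -70.  244.8] 24.99 -12.32
(array([441.15609074, -69.93904555, 247.80100296]), [np.float64(1.9350826726063126), np.float64(0.964961068951093), np.float64(1.3235420734874002)])
```

Run:
```python
import io,contextlib
from h import *
with contextlib.redirect_stdout(io.StringIO()):
  from m import *
ax=m-12*up
def at(o,dr,n,p): return o+dr*(((p-o)@n)/(dr@n))
for n in("scene0","scene4"):
  s=load(n);g=cv2.cvtColor(s["img"],cv2.COLOR_BGR2GRAY).astype(np.float32)
  # sample intensity along near side line, at several heights
  L=np.arange(-80,60,1.0)
  prof=[]
  for z in (-3,-1,1,3,5):
    X=ax-12*lat+L[:,None]*d+z*up;p=proj(s,X).astype(np.float32)
    prof.append(cv2.remap(g,p[:,:1],p[:,1:],cv2.INTER_CUBIC)[:,0])
  for i in range(0,len(L)): print(int(L[i]),[int(q[i]) for q in prof],end=" | " if i%4<3 else "\n")
```

```text
-80 [73, 69, 70, 76, 74] | -79 [75, 70, 70, 77, 76] | -78 [77, 72, 71, 77, 77] | -77 [79, 75, 74, 75, 77]
-76 [78, 76, 77, 74, 76] | -75 [76, 74, 79, 74, 74] | -74 [76, 72, 77, 75, 75] | -73 [78, 74, 76, 77, 76]
-72 [80, 77, 78, 81, 79] | -71 [84, 81, 81, 87, 87] | -70 [93, 90, 86, 91, 94] | -69 [101, 101, 97, 99, 102]
-68 [112, 111, 105, 110, 113] | -67 [125, 125, 115, 120, 126] | -66 [135, 137, 128, 129, 136] | -65 [144, 146, 141, 142, 147]
-64 [152, 154, 150, 149, 156] | -63 [158, 160, 157, 155, 159] | -62 [160, 160, 160, 161, 162] | -61 [160, 158, 158, 162, 165]
-60 [157, 155, 153, 159, 164] | -59 [150, 150, 149, 153, 161] | -58 [143, 141, 140, 147, 156] | -57 [137, 129, 127, 137, 150]
-56 [130, 119, 113, 122, 140] | -55 [122, 106, 100, 108, 128] | -54 [117, 95, 84, 94, 115] | -53 [113, 87, 73, 81, 105]
-52 [109, 81, 66, 74, 98] | -51 [106, 79, 64, 71, 97] | -50 [109, 80, 68, 73, 98] | -49 [115, 87, 77, 80, 101]
-48 [123, 97, 91, 94, 107] | -47 [134, 109, 102, 108, 118] | -46 [142, 123, 115, 119, 128] | -45 [147, 134, 131, 133, 138]
-44 [152, 142, 140, 145, 149] | -43 [157, 151, 
[... 6708 characters left out ...]
37 [174, 174, 175, 175, 177] | 38 [175, 174, 175, 175, 177] | 39 [176, 173, 174, 176, 178]
40 [175, 172, 172, 175, 178] | 41 [174, 172, 172, 175, 178] | 42 [173, 173, 173, 175, 178] | 43 [173, 173, 175, 175, 178]
44 [173, 173, 175, 176, 179] | 45 [173, 173, 175, 176, 178] | 46 [174, 174, 174, 176, 177] | 47 [175, 174, 174, 176, 176]
48 [175, 174, 174, 177, 177] | 49 [175, 174, 175, 177, 178] | 50 [175, 174, 177, 178, 178] | 51 [174, 174, 177, 178, 177]
52 [173, 174, 176, 178, 177] | 53 [172, 174, 175, 176, 179] | 54 [173, 173, 175, 175, 180] | 55 [174, 173, 174, 176, 180]
56 [175, 175, 174, 177, 179] | 57 [176, 177, 175, 178, 179] | 58 [177, 177, 176, 177, 181] | 59 [177, 174, 177, 178, 182]
```

Call:
play_rows(plan="-0.0044 -0.0018 0.03 0 0.0854; -0.0044 -0.0018 0.03 0 0.0854; -0.0044 -0.0018 0.03 0 0.0854; -0.0042 -0.0016 0.03 0 0.0854; 0 0 0.012 0 0.0854; 0 0 0 0 0.0854; 0 0 0 0 0.0854; 0 0 0 0 0.0854")

```text
time: 3.07
position: [456.1, -73.5, 230.5]
eef_rot: [2.357, 2.075, 0.002]
wrist_force: [-0.1, -0.8, -0.5]
gripper_width: 85.6
```

```bash
python3 snap.py 5 wrist,scene;  python3 snap.py 6 wrist,top
```

```text
3.1667 [456.23 -73.73 230.64] [2.3577 2.074  0.0027] [-0.51 -0.2   0.23] 85.6960371466868 [-0.619  0.008  0.724  1.822 -0.006  1.311 -0.021]
3.2667 [455.94 -73.92 230.3 ] [2.3584e+00 2.0738e+00 2.2000e-03] [-0.31  0.27 -0.33] 85.46046071161486 [-0.618  0.008  0.724  1.823 -0.006  1.311 -0.021]
```

View pics/wrist6.png

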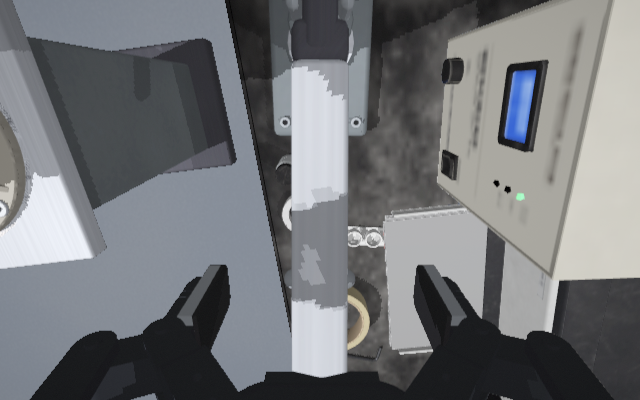

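View pics/scene5.png

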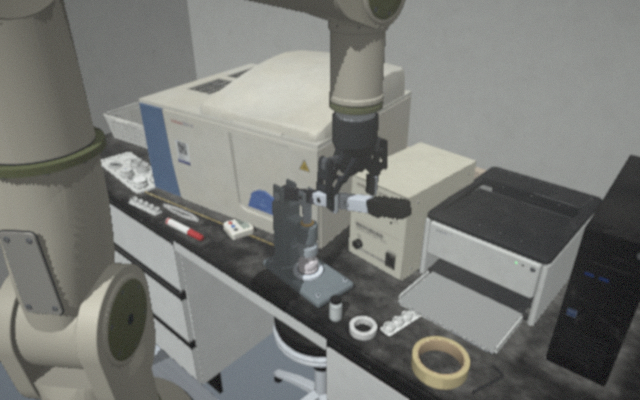

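Run:
```python
from h import *
c=load("wrist6");W=cloud(c,c);T=np.array(c["T_tool_cam"])
R=cv2.Rodrigues(c["eef_rot"])[0]
for v in range(80,360,30):
  m=(W[v,:,2]>205)&(W[v,:,2]<300)&(np.arange(640)>270)&(np.arange(640)<370)
  u=np.where(m)[0]
  g=c["img"][v].astype(int).mean(1)
  P=(W[v,u]-c["position"])@R
  print(v,u.min(),u.max(),P[[0,-1],1].round(2),P[:,1].mean().round(2),"x",P[:,0].mean().round(1),"zw",W[v,u,2].mean().round(1), g[288:298].astype(int),g[341:352].astype(int))
```

```text
80 291 348 [-13.45  10.27] -1.6 x 86.8 zw 230.9 [152 152 155 180 216 217 218 218 218 218] [156 155 155 155 156 155 154 138 155 155 155]
110 291 348 [-13.48  10.33] -1.6 x 75.2 zw 234.6 [156 156 157 182 216 220 220 220 220 219] [213 212 206 195 183 170 154 137 155 154 154]
140 291 347 [-13.54   9.86] -1.8 x 63.4 zw 238.4 [ 57  58  69 142 216 221 222 221 221 220] [213 213 205 194 181 168 150  98  70  67  65]
170 291 347 [-13.57   9.91] -1.8 x 51.6 zw 241.9 [ 49  48  60 139 217 220 222 222 221 220] [213 213 204 191 179 165 145  86  70  67  63]
200 291 347 [-13.55   9.97] -1.91 x 39.7 zw 245.6 [183 213 218 202 213 220 222 222 221 220] [128 128 125 124 123 121 114  87  84  86  84]
230 291 347 [-13.68  10.04] -1.79 x 27.8 zw 249.3 [ 75  85 153 140 121 126 129 131 132 131] [127 128 125 123 122 121 115 138 133 120 121]
260 292 347 [-13.15  10.06] -1.57 x 15.7 zw 253.0 [ 83  82  83  98 122 126 129 131 131 131] [126 126 126 123 121 121 110  92  90  89  88]
290 292 347 [-13.23  10.1 ] -1.57 x 3.6 zw 256.7 [ 64  67  72  91 120 125 128 130 131 131] [127 127 125 123 121 120 102  87  88  89  89]
320 292 347 [-13.22  10.21] -1.56 x -8.6 zw 260.5 [ 46  55  48 120 212 219 220 220 219 218] [211 208 195 183 170 153 105  80  78  81  83]
350 292 346 [-13.32   9.71] -1.76 x -20.8 zw 264.3 [143 142 142 151 208 218 219 218 218 217] [211 206 194 181 168 151 122  90  93  94  94]
```

Call:
play_rows(plan="0.001 -0.0014 0.006 0 0.0854; 0 0 0 0 0.06; 0 0 0 0 0.04; 0 0 0 0 0.036; 0 0 0 0 0.036; 0 0 0 0 0.036; 0 0 0 0 0.036; 0 0 0 0 0.036")

```text
time: 3.93
position: [454.0, -72.9, 223.3]
eef_rot: [2.36, 2.074, -0.0]
wrist_force: [0.1, 0.0, -0.7]
gripper_width: 35.5
```

```bash
python3 snap.py 7 wrist,top
```

```text
4.0333 [454.01 -72.9  223.33] [ 2.3597  2.074  -0.    ] [-0.51 -0.08  0.75] 35.93746152220385 [-0.619  0.009  0.723  1.838 -0.006  1.297 -0.023]
```

View pics/wrist7.png

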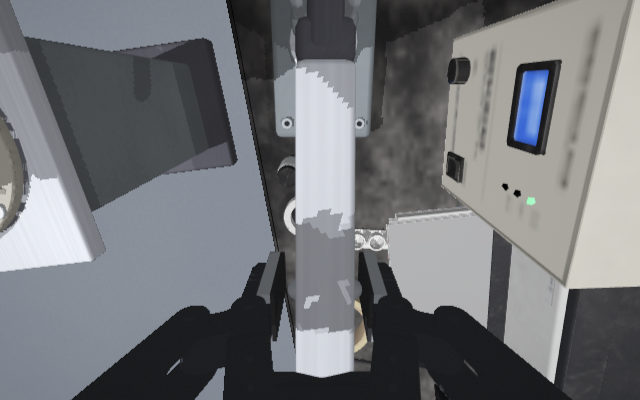

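Run:
```python
from h import *
a=load("wrist7")["img"][235:365,250:400]
cv2.imwrite("pics/a7.png",cv2.resize(a,None,fx=5,fy=4.5,interpolation=cv2.INTER_CUBIC))
g=load("wrist7")["img"].astype(int).mean(2).astype(int)
for v in(180,265,280,300): print(v,g[v,270:300].tolist(),g[v,345:375].tolist())
```

```text
180 [52, 52, 52, 53, 54, 55, 54, 49, 58, 48, 48, 48, 47, 46, 48, 48, 53, 51, 50, 51, 51, 49, 49, 48, 60, 138, 215, 221, 222, 221] [215, 213, 213, 213, 213, 201, 190, 178, 164, 144, 88, 75, 73, 73, 73, 73, 73, 73, 73, 73, 75, 74, 74, 79, 84, 89, 94, 96, 94, 93]
265 [92, 92, 92, 92, 92, 92, 90, 34, 26, 25, 24, 22, 22, 23, 27, 51, 75, 78, 82, 81, 81, 81, 82, 85, 89, 100, 119, 126, 128, 130] [127, 126, 127, 127, 126, 124, 123, 122, 120, 103, 85, 81, 81, 53, 24, 23, 23, 24, 25, 25, 25, 43, 92, 92, 92, 92, 92, 92, 92, 93]
280 [92, 92, 90, 50, 24, 25, 24, 24, 22, 24, 22, 21, 24, 23, 23, 27, 61, 76, 82, 84, 90, 91, 90, 90, 92, 100, 119, 125, 128, 130] [155, 154, 152, 126, 126, 124, 122, 122, 119, 103, 89, 84, 73, 32, 24, 24, 24, 23, 23, 21, 22, 24, 23, 25, 28, 56, 92, 92, 92, 93]
300 [48, 31, 30, 30, 26, 23, 23, 22, 23, 27, 24, 23, 23, 50, 140, 45, 59, 45, 31, 60, 62, 62, 61, 66, 69, 91, 118, 125, 127, 129] [129, 154, 154, 155, 155, 152, 122, 121, 120, 118, 134, 103, 88, 89, 79, 23, 24, 22, 22, 23, 22, 22, 22, 23, 26, 29, 30, 32, 56, 104]
```

View pics/a7.png

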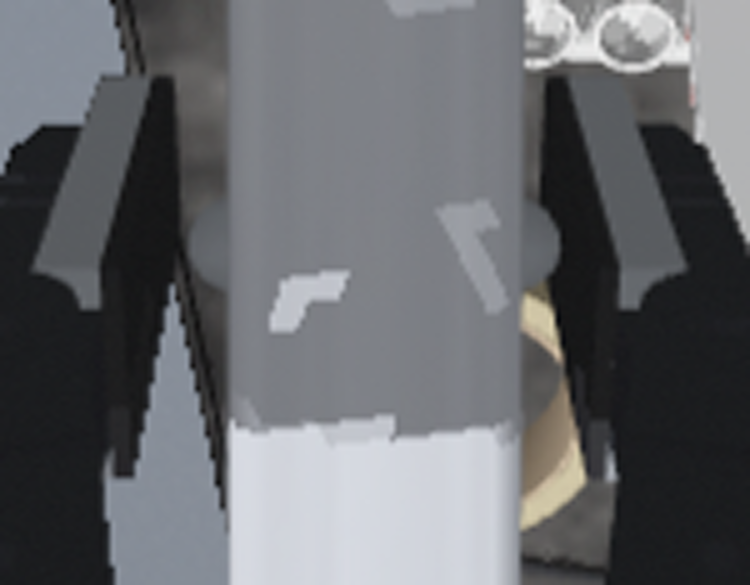

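Run:
```python
from h import *
c=load("wrist7");M=np.linalg.inv(c["T_tool_cam"]);K=c["mtx"]
def pt(X):
  p=M[:3,:3]@np.array(X,float)+M[:3,3];q=K@p;return (q[:2]/q[2]).round(1)
for z in(-10,-15,-20,-25,-30):
  print(z,[(x,pt([x,16,z]).tolist()) for x in(-11,0,11)])
print(pt([11,18,-5]),pt([11,18,-2]),pt([11,18,-36]))
```

```text
-10 [(-11, [356.3, 296.3]), (0, [357.1, 276.5]), (11, [358.0, 255.7])]
-15 [(-11, [357.4, 302.8]), (0, [358.2, 282.5]), (11, [359.2, 261.2])]
-20 [(-11, [358.5, 309.7]), (0, [359.4, 288.9]), (11, [360.4, 267.0])]
-25 [(-11, [359.7, 317.1]), (0, [360.7, 295.8]), (11, [361.8, 273.3])]
-30 [(-11, [361.0, 325.0]), (0, [362.1, 303.1]), (11, [363.2, 280.1])]
[361.1 250.5] [360.4 247.5] [370.4 288.8]
```

Call:
play_rows(plan="0 0.0012 0 0 0.036; 0 0 0 0 0.032; 0 0 0 0 0.028; 0 0 0 0 0.024; 0 0 0 0 0.02; 0 0 0 0 0.015; 0 0 0 0 0.01; 0 0 0 0 0.01")

```text
time: 4.7
position: [455.3, -73.0, 223.6]
eef_rot: [2.36, 2.074, 0.001]
wrist_force: [-1.6, 0.6, 5.5]
gripper_width: 23.4
```

```bash
python3 snap.py 8 wrist,scene;python3 snap.py 9 wrist
python3 - <<'E'
from h import *
a=load("wrist9")["img"][235:365,250:400]
cv2.imwrite("pics/a8.png",cv2.resize(a,None,fx=5,fy=4.5,interpolation=cv2.INTER_CUBIC))
E
```

```text
4.8 [455.3  -73.03 223.58] [2.3596e+00 2.0738e+00 6.0000e-04] [-1.49  0.26  5.55] 23.374747553413595 [-0.618  0.013  0.724  1.835 -0.009  1.297 -0.021]
4.85 [455.32 -73.03 223.58] [2.3597e+00 2.0738e+00 7.0000e-04] [-0.85  0.82  5.85] 23.30331400840255 [-0.618  0.013  0.724  1.835 -0.009  1.297 -0.021]
```

View pics/a8.png

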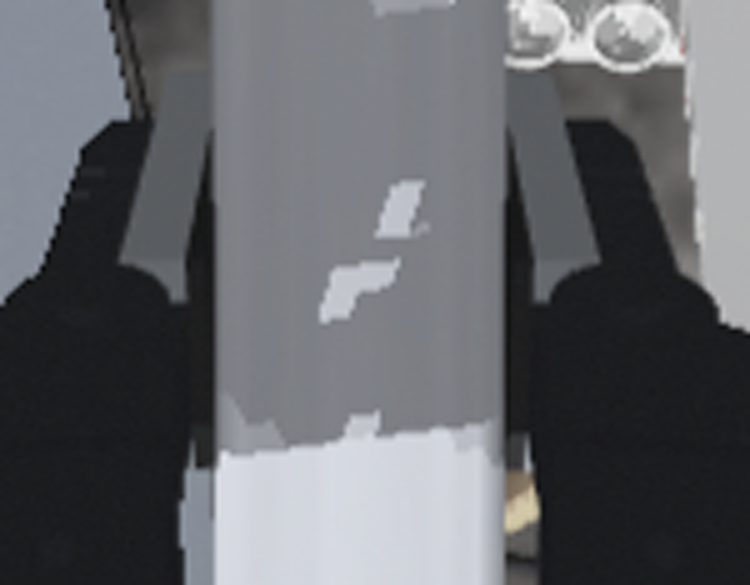

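Call:
play_rows(plan="-0.0029 0 -0.0009 0 0.01; -0.0029 0 -0.0009 0 0.01; -0.0029 0 -0.0009 0 0.01; -0.0029 0 -0.0009 0 0.01; 0 0 0 0 0.01; 0 0 0 0 0.01")

```text
time: 5.35
position: [453.8, -84.3, 227.1]
eef_rot: [-2.359, -2.074, -0.001]
wrist_force: [-0.9, 2.3, 4.4]
gripper_width: 23.3
```

```bash
python3 snap.py 10 scene,wrist
python3 - <<'E'
from h import *
a=load("scene10")["img"][180:225,295:385]
cv2.imwrite("pics/b10.png",cv2.resize(a,None,fx=8,fy=8,interpolation=cv2.INTER_CUBIC))
E
```

```text
5.45 [453.85 -84.32 227.11] [2.3595e+00 2.0742e+00 7.0000e-04] [-1.39  2.99  4.74] 23.382670628645478 [-0.606  0.011  0.736  1.828 -0.008  1.305  0.004]
```

View pics/b10.png

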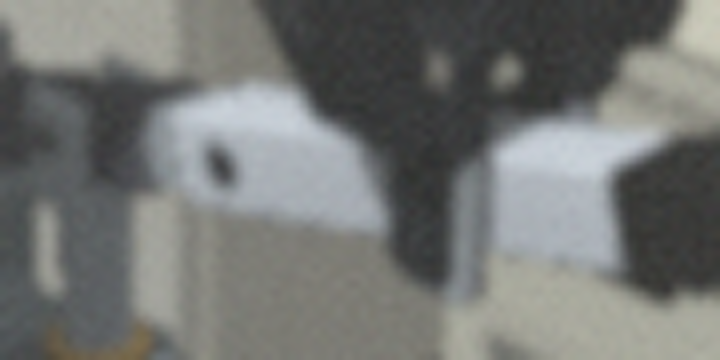

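View pics/wrist10.png

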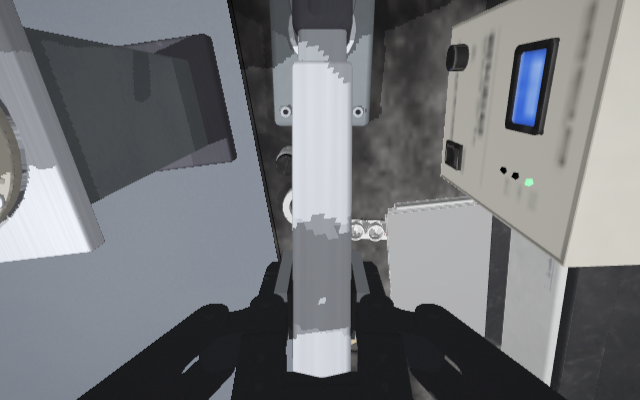

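Call:
play_rows(plan="-0.0048 0 -0.0015 0 0.01; -0.0048 0 -0.0015 0 0.01; -0.0048 0 -0.0015 0 0.01; -0.0048 0 -0.0015 0 0.01; -0.0048 0 -0.0015 0 0.01; -0.0048 0 -0.0015 0 0.01; -0.0048 0 -0.0015 0 0.01; 0 0 0 0 0.01")

```text
time: 6.12
position: [449.3, -118.2, 237.6]
eef_rot: [2.36, 2.074, 0.0]
wrist_force: [-0.6, 1.0, 4.6]
gripper_width: 23.1
```

```bash
python3 snap.py 11 scene,wrist
python3 - <<'E'
from h import *
a=load("scene11")["img"][180:225,295:385]
cv2.imwrite("pics/b11.png",cv2.resize(a,None,fx=8,fy=8,interpolation=cv2.INTER_CUBIC))
E
```

```text
6.2167 [ 449.34 -118.23  237.52] [ 2.3600e+00  2.0731e+00 -4.0000e-04] [-0.72  1.86  6.14] 23.341150895066576 [-0.568  0.011  0.773  1.805 -0.007  1.328  0.078]
```

View pics/b11.png

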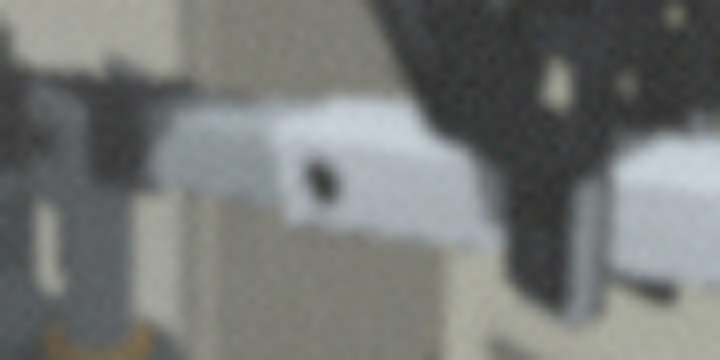

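```bash
cat > hole.py <<'E'
import io,contextlib,sys
from h import *
with contextlib.redirect_stdout(io.StringIO()):
  from m import *
ax=m-12*up
n=sys.argv[1];u0=float(sys.argv[2]) if len(sys.argv)>2 else None
s=load(n);g=cv2.cvtColor(s["img"],cv2.COLOR_BGR2GRAY).astype(np.float32)
L=np.arange(-70,40,0.5);pr=0
for z in (1,2,3):
    X=ax-12*lat+L[:,None]*d+z*up;p=proj(s,X).astype(np.float32)
    pr=pr+cv2.remap(g,p[:,:1],p[:,1:],cv2.INTER_CUBIC)[:,0]/3
# darkest near guess
k=(L>u0-12)&(L<u0+12);l=L[k];q=pr[k];w=np.clip(140-q,0,None);i=l[q.argmin()];w[abs(l-i)>7]=0
print(n,"hole centroid",(w*l).sum()/w.sum(),"min at",i,q.min())
E
python3 hole.py scene0 -51; python3 hole.py scene10 -39; python3 hole.py scene11 -3
```

```text
scene0 hole centroid -51.037361537616434 min at -51.0 66.35427
scene10 hole centroid -39.12629099508699 min at -39.0 71.26862
scene11 hole centroid -3.711424567740834 min at -4.0 65.86112
```

Call:
play_rows(plan="-0.0043 0 -0.0013 0 0.01; -0.0043 0 -0.0013 0 0.01; -0.0043 0 -0.0014 0 0.01; -0.0043 0 -0.0013 0 0.01; -0.0043 0 -0.0013 0 0.01; 0 0 0 0 0.01; 0 0 0 0 0.01")

```text
time: 6.8
position: [446.6, -139.5, 244.0]
eef_rot: [2.36, 2.073, -0.001]
wrist_force: [0.2, 0.3, 5.3]
gripper_width: 23.0
```

```bash
cat > st.py <<'E'
from station import *;import numpy as np
s=observe();p=s["position"];d=np.array([-0.1199,-0.9479,0.2951]);f=s["wrist_force"]
print(round(s["time"],2),"slide",round(float((p-[455.3,-73.03,223.58])@d),2),p.round(2),"F",f.round(2),"Falong",round(float(f@d),2),s["gripper_width"].round(2))
E
python3 st.py
```

```text
Traceback (most recent call last):
  File "st.py", line 3, in <module>
    print(round(s["time"],2),"slide",round(float((p-[455.3,-73.03,223.58])@d),2),p.round(2),"F",f.round(2),"Falong",round(float(f@d),2),s["gripper_width"].round(2))
                                                                                                                                        ^^^^^^^^^^^^^^^^^^^^^^^^
AttributeError: 'float' object has no attribute 'round'
```

```bash
sed -i 's/s\["gripper_width"\].round(2)/round(s["gripper_width"],2)/' st.py; python3 st.py
```

```text
6.8 slide 70.07 [ 446.56 -139.47  244.05] F [0.17 0.27 5.25] Falong 1.28 22.99
```

Call:
play_rows(plan="-0.001 0 -0.0003 0 0.01; -0.001 0 -0.0003 0 0.01; -0.001 0 -0.0003 0 0.01; 0 0 0 0 0.01; 0 0 0 0 0.01")

```text
time: 7.22
position: [446.1, -142.9, 245.1]
eef_rot: [2.36, 2.073, -0.001]
wrist_force: [-0.4, 0.3, 4.6]
gripper_width: 23.1
```

```bash
python3 st.py
```

```text
7.22 slide 73.63 [ 446.11 -142.86  245.05] F [-0.45  0.34  4.6 ] Falong 1.09 23.13
```

Call:
play_rows(plan="-0.0005 0 -0.00015 0 0.01; 0 0 0 0 0.01; -0.0005 0 -0.00015 0 0.01; 0 0 0 0 0.01; 0 0 0 0 0.01")

```text
time: 7.63
position: [445.9, -144.6, 245.5]
eef_rot: [2.36, 2.071, -0.001]
wrist_force: [-1.4, -1.4, 6.1]
gripper_width: 23.0
```

```bash
python3 st.py
```

```text
7.63 slide 75.4 [ 445.89 -144.57  245.48] F [-1.43 -1.36  6.08] Falong 3.25 23.04
```

Call:
play_rows(plan="-0.0005 0 -0.00015 0 0.01; 0 0 0 0 0.01; 0 0 0 0 0.01")

```text
time: 7.88
position: [445.9, -144.7, 245.5]
eef_rot: [2.36, 2.072, -0.001]
wrist_force: [-2.4, -2.3, 6.0]
gripper_width: 23.2
```

```bash
python3 st.py
```

```text
7.88 slide 75.49 [ 445.88 -144.65  245.51] F [-2.41 -2.3   6.02] Falong 4.25 23.23
```

Call:
play_rows(plan="-0.0005 0 -0.00015 0 0.01; 0 0 0 0 0.01; 0 0 0 0 0.01")

```text
time: 8.13
position: [445.9, -144.7, 245.5]
eef_rot: [2.36, 2.073, -0.001]
wrist_force: [-1.2, -2.9, 4.7]
gripper_width: 23.5
```

```bash
python3 st.py
```

```text
8.13 slide 75.52 [ 445.87 -144.67  245.54] F [-1.18 -2.94  4.73] Falong 4.32 23.48
```

```bash
python3 snap.py 12 scene,wrist
python3 - <<'E'
from h import *
a=load("scene12")["img"][180:225,305:395]
cv2.imwrite("pics/b12.png",cv2.resize(a,None,fx=8,fy=8,interpolation=cv2.INTER_CUBIC))
a=load("wrist12")["img"][100:365,250:400]
cv2.imwrite("pics/a12.png",cv2.resize(a,None,fx=4,fy=2.25,interpolation=cv2.INTER_CUBIC))
E
```

```text
8.2333 [ 445.89 -144.65  245.54] [ 2.360e+00  2.073e+00 -6.000e-04] [-1.07 -4.22  4.61] 23.144812700591867 [-0.537  0.017  0.803  1.783 -0.012  1.346  0.14 ]
```

View pics/b12.png

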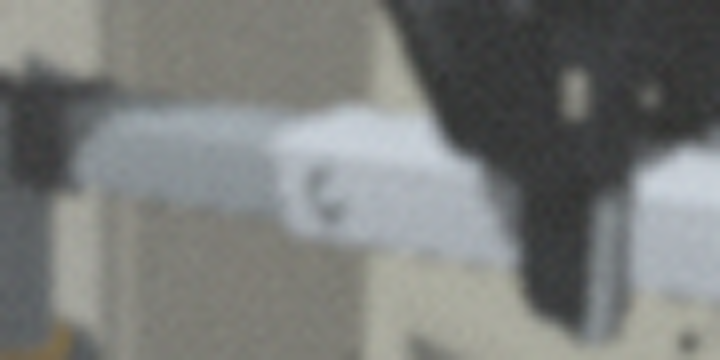

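View pics/a12.png

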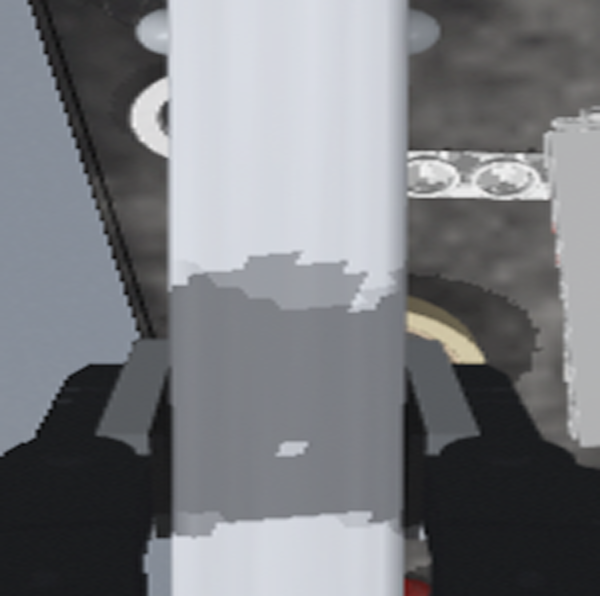

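Call:
play_rows(plan="0 0 0 0 0.03; 0 0 0 0 0.05; 0 0 0 0 0.07; 0 0 0 0 0.0854; 0 0 0 0 0.0854; 0 0 -0.03 0 0.0854; 0 0 -0.035 0 0.0854; 0 0 -0.035 0 0.0854")

```text
time: 8.9
position: [445.2, -144.0, 346.3]
eef_rot: [-2.359, -2.073, 0.002]
wrist_force: [2.0, -0.3, -0.1]
gripper_width: 85.5
```

Call:
play_rows(plan="-0.02 0 0 0 0.06; -0.03 0 0 0 0.03; -0.03 0 0 0 0; 0 0 0 0 0; 0 0 0 0 0; 0 0 0 0 0; 0 0 0 0 0; 0 0 0 0 0")

```text
time: 9.57
position: [436.1, -222.2, 345.3]
eef_rot: [-2.357, -2.076, 0.0]
wrist_force: [0.8, 0.3, -0.7]
gripper_width: -0.0
```

```bash
python3 snap.py 13 scene,wrist,top;python3 - <<'E'
from h import *
a=load("scene13")["img"][150:350,230:460]
cv2.imwrite("pics/b13.png",cv2.resize(a,None,fx=3,fy=3,interpolation=cv2.INTER_CUBIC))
E
```

```text
9.7167 [ 435.92 -222.82  345.47] [-2.3583e+00 -2.0754e+00 -1.0000e-04] [-0.23  0.55  0.06] 0.013164964592152724 [-0.445  0.05   0.903  1.545 -0.04   1.565  0.331]
```

View pics/b13.png

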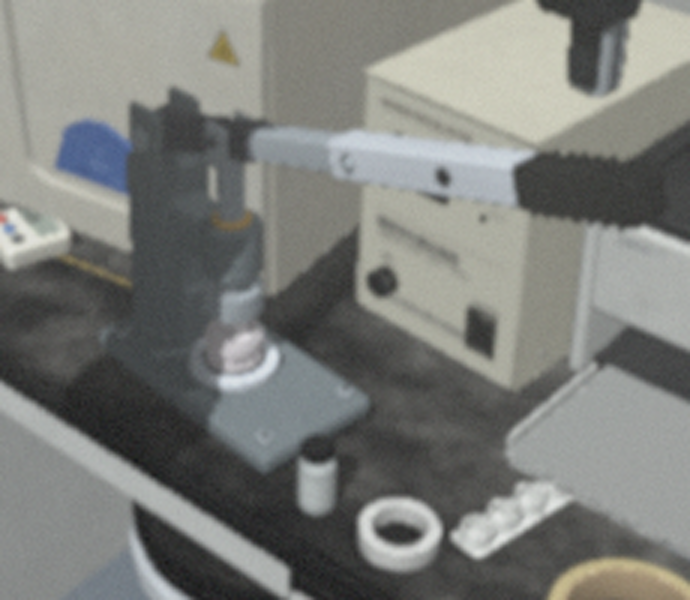

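View pics/wrist13.png

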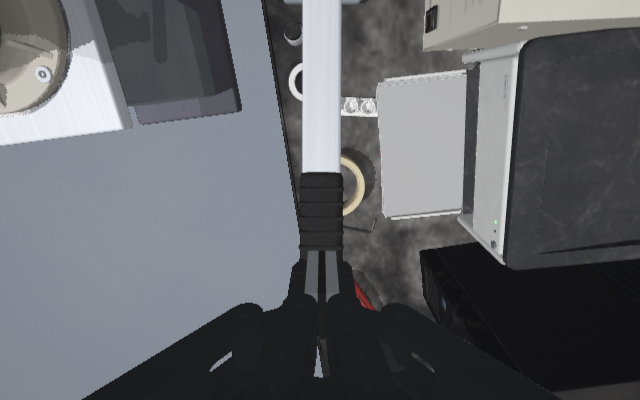

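Call:
play_rows(plan="0 0 0.015 0 0; 0 0 0.015 0 0; 0 0 0.006 0 0; 0 0 0.004 0 0; 0 0 0.004 0 0; 0 0 0 0 0")

```text
time: 10.22
position: [435.7, -223.7, 301.6]
eef_rot: [2.36, 2.073, -0.0]
wrist_force: [-1.5, -0.1, -0.3]
gripper_width: -0.3
```

```bash
python3 st.py
python3 - <<'E'
import numpy as np
for th in np.arange(.30,-.121,-.04):
  print(round(th,2),(365.5*np.cos(th)-14*np.sin(th)).round(1),(185.4+365.5*np.sin(th)+14*np.cos(th)).round(1))
E
```

```text
10.22 slide 168.16 [ 435.73 -223.68  301.56] F [-1.51 -0.07 -0.26] Falong 0.17 -0.35
0.3 345.0 306.8
0.26 349.6 292.9
0.22 353.6 278.8
0.18 357.1 264.6
0.14 360.0 250.3
0.1 362.3 235.8
0.06 364.0 221.3
0.02 365.1 206.7
-0.02 365.7 192.1
-0.06 365.7 177.5
-0.1 365.1 162.8
```

Call:
play_rows(plan="-0.003 0 0.01 0 0; -0.003 0 0.012 0 0; -0.003 0 0.012 0 0; -0.003 0 0.012 0 0; 0 0 0 0 0")

```text
time: 10.63
position: [433.7, -235.4, 254.2]
eef_rot: [-2.359, -2.073, 0.001]
wrist_force: [-0.5, 0.8, -0.0]
gripper_width: -0.0
```

```bash
python3 st.py;python3 snap.py 14 scene;python3 - <<'E'
from h import *
a=load("scene14")["img"][150:350,230:460]
cv2.imwrite("pics/b14.png",cv2.resize(a,None,fx=3,fy=3,interpolation=cv2.INTER_CUBIC))
E
```

```text
10.63 slide 165.52 [ 433.69 -235.38  254.18] F [-0.51  0.78 -0.04] Falong -0.69 -0.0
10.6833 [ 433.82 -235.29  255.08] [-2.3594e+00 -2.0728e+00  1.3000e-03] [ 0.59 -0.38  0.24] -0.5479728271567372 [-0.411  0.1    0.918  1.711 -0.08   1.372  0.392]
```

View pics/b14.png

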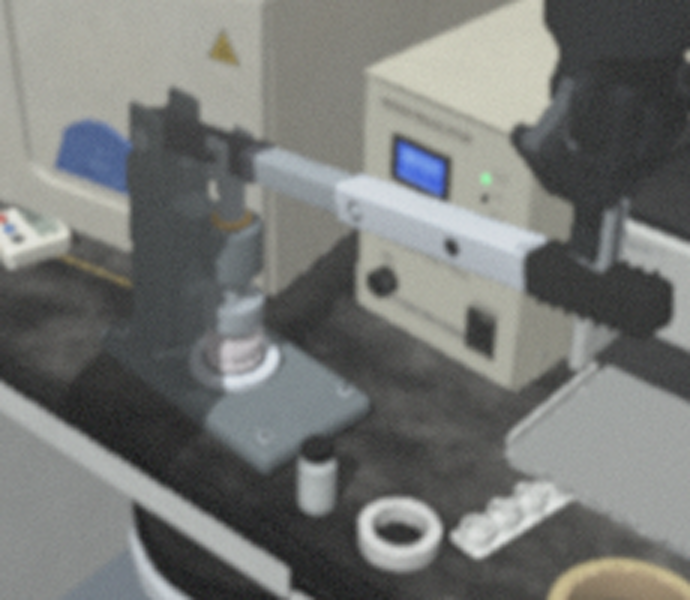

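Call:
play_rows(plan="-0.001 0 0.01 0 0; -0.001 0 0.01 0 0; -0.001 0 0.01 0 0; -0.001 0 0.01 0 0; -0.001 0 0.01 0 0; 0 0 0.01 0 0; 0 0 0.01 0 0; 0 0 0 0 0")

```text
time: 11.35
position: [432.6, -239.8, 183.3]
eef_rot: [-2.358, -2.072, 0.003]
wrist_force: [-0.1, 0.2, -0.7]
gripper_width: -0.1
```

```bash
python3 st.py
```

```text
11.35 slide 148.94 [ 432.59 -239.81  183.34] F [-0.07  0.17 -0.72] Falong -0.37 -0.14
```

Call:
play_rows(plan="0 0 0.005 0 0; 0 0 0.005 0 0; 0 0 0.003 0 0; 0 0 0.002 0 0; 0 0 0 0 0; 0 0 0 0 0")

```text
time: 11.85
position: [433.3, -240.1, 170.2]
eef_rot: [-2.359, -2.074, 0.0]
wrist_force: [0.2, -0.5, 0.0]
gripper_width: 0.2
```

```bash
python3 st.py
```

```text
11.85 slide 145.22 [ 433.3  -240.07  170.21] F [ 0.19 -0.45  0.01] Falong 0.41 0.21
```

Call:
play_rows(plan="0 0 0.003 0 0; 0 0 0.003 0 0; 0 0 0 0 0; 0 0 0 0 0")

```text
time: 12.18
position: [433.5, -240.3, 164.4]
eef_rot: [-2.36, -2.074, -0.0]
wrist_force: [-1.7, 0.8, 2.8]
gripper_width: 0.2
```

```bash
python3 st.py;python3 snap.py 15 scene;python3 - <<'E'
from h import *
a=load("scene15")["img"][150:350,230:460]
cv2.imwrite("pics/b15.png",cv2.resize(a,None,fx=3,fy=3,interpolation=cv2.INTER_CUBIC))
E
```

```text
12.18 slide 143.69 [ 433.54 -240.28  164.44] F [-1.66  0.84  2.79] Falong 0.22 0.15
12.2333 [ 433.53 -240.27  164.42] [-2.3596e+00 -2.0740e+00 -1.0000e-04] [-0.6   0.89  2.25] 0.19958069249092036 [-0.358  0.2    0.91   1.846 -0.17   1.178  0.479]
```

View pics/b15.png

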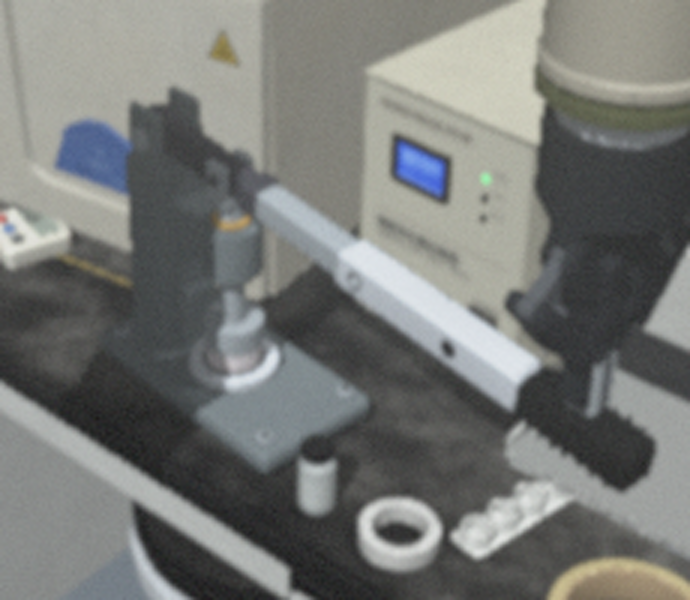

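Call:
play_rows(plan="0 0 0.002 0 0; 0 0 0.002 0 0; 0 0 0 0 0; 0 0 0 0 0")

```text
time: 12.57
position: [433.6, -241.9, 162.1]
eef_rot: [2.36, 2.071, 0.001]
wrist_force: [-7.2, -0.2, 18.9]
gripper_width: -0.0
```

```bash
python3 st.py
```

```text
12.57 slide 144.53 [ 433.57 -241.9   162.1 ] F [-7.19 -0.16 18.9 ] Falong 6.59 -0.02
```

Call:
play_rows(plan="0 0 0.002 0 0; 0 0 0.002 0 0; 0 0 0 0 0; 0 0 0 0 0")

```text
time: 12.9
position: [433.9, -243.0, 160.9]
eef_rot: [2.36, 2.069, 0.003]
wrist_force: [-18.6, 3.2, 49.3]
gripper_width: -0.3
```

```bash
python3 st.py
```

```text
12.9 slide 145.17 [ 433.94 -243.01  160.86] F [-18.65   3.17  49.34] Falong 13.79 -0.34
```

Call:
play_rows(plan="0 0 -0.004 0 0; 0 0 -0.006 0 0; 0 0 -0.02 0 0; 0 0 -0.04 0 0; 0 0 -0.04 0 0; 0 0 0 0 0; 0 0 0 0 0")

```text
time: 13.48
position: [434.7, -240.8, 268.3]
eef_rot: [2.357, 2.072, 0.004]
wrist_force: [0.2, 0.6, -0.6]
gripper_width: -0.1
```

```bash
python3 snap.py 16 scene,wrist,top;python3 - <<'E'
from h import *
a=load("scene16")["img"][150:350,230:460]
cv2.imwrite("pics/b16.png",cv2.resize(a,None,fx=3,fy=3,interpolation=cv2.INTER_CUBIC))
W=cloud(load("wrist16"),load("wrist16"))
for n in("scene0","scene16"):
  b=load(n)["img"][235:295,280:350];cv2.imwrite(f"pics/c{n}.png",cv2.resize(b,None,fx=8,fy=8,interpolation=cv2.INTER_CUBIC))
c=load("wrist16");
for v in range(20,260,30): print(v,W[v,310].round(1),W[v,322].round(1))
E
```

```text
13.6333 [ 433.05 -239.8   265.24] [-2.3580e+00 -2.0733e+00  1.6000e-03] [-0.74  0.03 -0.08] -0.10957173942459525 [-0.409  0.1    0.927  1.689 -0.081  1.395  0.402]
20 [ 441.8 -115.3  173.6] [ 449.5 -116.3  173.6]
50 [ 439.4 -132.7  172.4] [ 447.3 -133.7  172.8]
80 [ 436.7 -151.1  169.4] [ 444.9 -152.2  169.8]
110 [ 433.8 -171.1  167.7] [ 442.4 -172.1  168.5]
140 [ 430.7 -192.6  165.1] [ 439.6 -193.6  166.2]
170 [ 427.6 -215.2  165.8] [ 436.7 -216.4  165.7]
200 [ 423.9 -240.6  162.2] [ 433.5 -241.6  162.8]
230 [ 420.1 -267.2  160.9] [ 430.  -268.7  160.4]
```

View pics/b16.png

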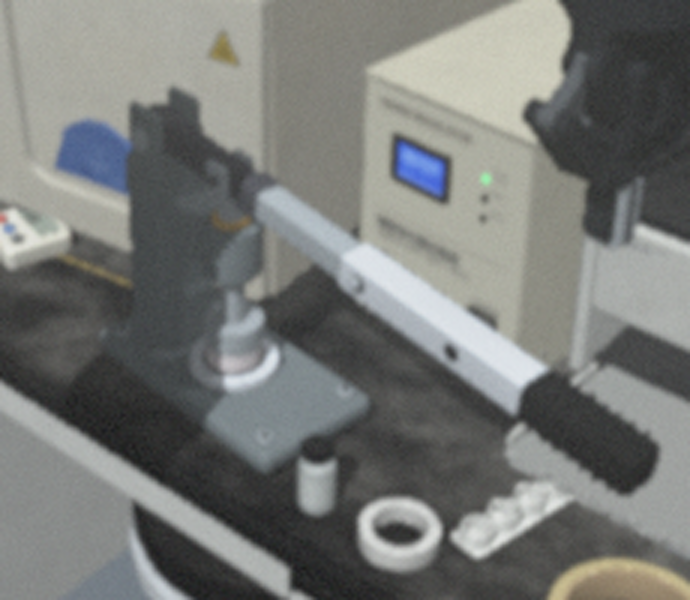

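View pics/wrist16.png

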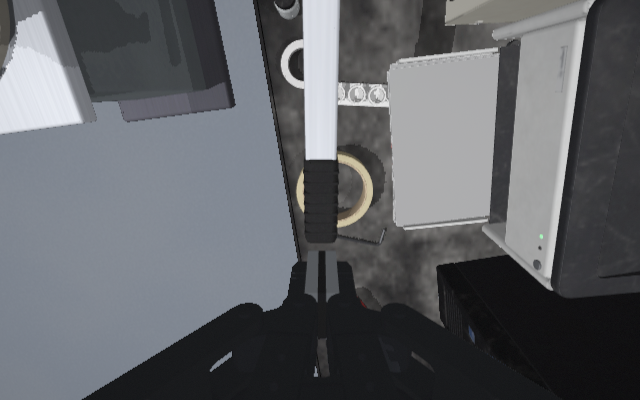

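View pics/cscene16.png

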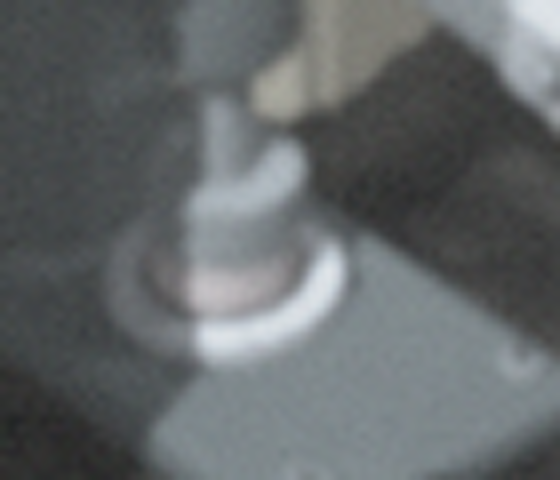

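View pics/cscene0.png

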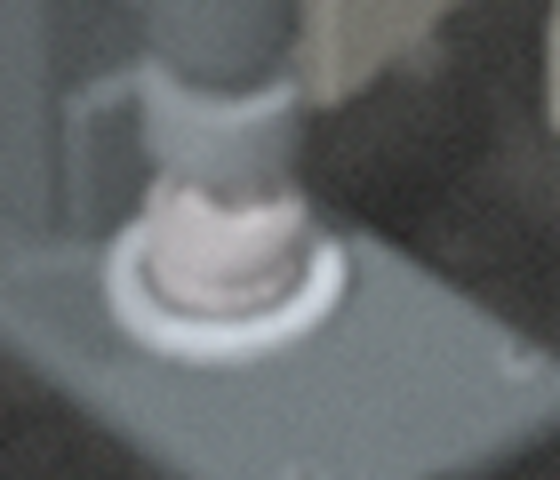

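Run:
```python
from station import *
s=observe();print(s["wrist_force"].round(2),s["position"].round(1));print(close_job())
```

```text
[-0.74  0.03 -0.08] [ 433.  -239.8  265.2]
the job is handed in; nothing more can be done
None
```

The handle is drawn out and locked in its second pair of holes, the lever is down, and the job is handed in (at about 13.6 s of the 48 s). No verdict was reported.

**What I did:**
- I squeezed both buttons flush and drew the handle out by about 75.5 mm. I crept the last few millimetres until it stopped dead, and pulled no further once both buttons showed in the pictures.
- I then opened the jaws, closed the empty fingers and pressed the grip down along its arc until it met the bottom stop. After that I lifted about 100 mm clear.

**Last checks:**
- **Buttons:** After the click, the wrist picture showed both buttons standing out. The last scene picture shows the near one still out in the second hole. The scene picture had put the second holes at about 77 mm, so the estimates differ by about 1.5 mm.
- **Strain:** The wrist force at the click read at most about 6 N, including about 5 N already there from the clamping.
- **Lever:** It measures about 0.09 to 0.10 rad below level, which is the bottom stop, and the top of the grip is at 163 mm, as worked out beforehand. It stayed there after I let go.
- **Collar:** The ram is fully down, but the collar's own travel was too blurred in the pictures to measure. I take it as home because the lever reached its stop.
- **Bystanders:** The vial, strip and ring look unmoved by eye; I did not measure them again.

**Harder than intended:** the last press step put 49 N upward on the wrist, plus 18 N sideways, with only the fingertips touching. That is well under the 120 N wrist limit. It would exceed the 40 N limit only if fingertips count as gripper body.

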